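Screw the cap onto the water filter housing

TASK

Close the steel water filter housing with its grey screw cap: set the cap upright in the mouth, turn it gently back (counter-clockwise from above) until it drops into the thread start, then run it in clockwise until its flange lies flat on the rim, and let go. Never force the cap, and leave the mug, jar, tea box and teaspoon alone.

Things in the scene. Friction and masses are not known exactly. Their poses are not given: they have to be found in the camera images.
- cap: Grey plastic screw cap, loose, 0.16 to 0.28 kg, at first upright on its foot on the worktop. Origin: centre of the foot's underside, z up its axis. Foot tapers from 32 to 46 mm diameter in the lowest 9 mm; plain 46 mm skirt to z = 32 mm; flange of 76 mm diameter from z = 32 to 39 mm; bar grip on top up to z = 66 mm.
- cap_seat (a point): Centre of the underside of the cap's flange, 32 mm above the cap's origin, on its axis. This face comes to lie on the rim.
- cap_grip (a point): Middle of the cap's bar grip, on the axis, 55 mm above the cap's origin. The bar is 56 mm long along the cap's x, 14 mm thick along its y, z = 39 to 66 mm. Held loosely (fingers 17 mm apart) it turns with the fingers and sinks by its own weight; nothing is sprung.
- cap_lugs (a point): Point on the cap's axis at the height of its three round thread lugs, 18 mm above the cap's origin. The lugs are 5 mm thick and stand out to 30 mm from the axis, at 0, 120 and 240 degrees from the cap's x.
- housing: Steel water filter housing, fixed on the worktop; origin under its centre. Base 124 mm diameter, canister 82 mm with a pipe stub on each side (72 mm out along y, 45 mm up), collar 88 mm, rim 100 mm high. Bore 63 mm wide, 42 mm deep, with a fixed three-start right-hand thread inside, 49 mm clear width, its angle unknown and different each time.
- mouth (a point): Centre of the mouth at the height of the rim, 100 mm above the worktop; z up. Where the cap's lugs meet no thread start they stand on top of the thread, flange 8 to 17 mm above the rim; turned clockwise there, the cap only runs against a stop, 8 mm too high. Turned counter-clockwise it climbs 5 mm a radian, then falls into a start.
- thread_start (a point): Point on the housing's axis 9 mm below the rim: height of the lugs in a thread start. Starts are 120 degrees apart, each 24 degrees wide. A cap fallen into them (at most 115 degrees back, a fall of 8 to 9 mm) stands with its flange 5 mm above the rim; a post stops it turning back further.
- thread_end (a point): Point on the housing's axis 14 mm below the rim: height of the lugs when the cap is home. From the starts 60 to 75 degrees clockwise bring the flange down onto the rim; at about 80 to 90 degrees it meets a firm stop and the turning torque rises sharply.
- mug: Green and white mug, 92 mm wide, 93 mm high, with a handle; bystander, origin under its centre.
- sugar_jar: Sugar jar, 68 mm wide, 105 mm high; bystander, origin under its centre.
- tea_box: Yellow carton of tea, 100x60x105 mm; bystander, origin under its centre.
- teaspoon: Steel teaspoon, 139 mm long, lying flat; bystander, origin under its centre.
Not all that is in view belongs to the job. What is shaped like the cap but blue is not meant.

How it is judged:
By the outcome, as a careful person would: the job done as asked, in the order asked, and still so for the second after the job is handed in, with the robot touching nothing.
It also fails if it takes over 72 s, if anything falls off the work surface, if the arm or the gripper's body presses on something with over 40 N, if the wrist force passes 120 N, or if a joint passes its speed limit or range.

ROBOT

A 6-joint arm with a two-finger parallel gripper is mounted at the origin on a cart in front of the work surface, level with it; the furniture and walls round the work are solid. World frame = base frame: x ahead of the robot, y to its left, z up, the work surface at z = 0. Lengths are in m, angles in rad, forces in N, time in s.
With the tool pointing down it reaches from about 0.2 to 0.875 m from the base axis. Payload 3.4 kg.
Tool frame: the origin (TCP) lies at the very end of the fingers, on their centre line; the grasp point (between the pads) lies bot.pinch_z behind it (bot.pinch_z is the distance from the TCP to the grasp point, in m); z points along the fingers, y is the line along which they close (so a half turn about z gives the same grasp; the last joint's range is limited). The gripper opens to 94 mm and grips with 3 to 60 N. Pads are 16 mm wide; open, the fingers measure 119 mm over their backs; the gripper's body (75 mm by 177 mm) begins 78 mm behind the grasp point.
Start: joints at [-1.305, 0.276, 1.505, -0, 1.361, -0.121], TCP at [0.217, -0.533, 0.205] pointing down, gripper open.
Joint ranges: [-2.89, 2.89], [-0.75, 2.08], [0.22, 2.7], [-1.18, 4.32], [0.11, 2.71], [-2.7, 2.7]. Speed limits (rad/s): [2.57, 2.57, 3.14, 3.14, 3.14, 3.14].

INTERFACE

Orientations are given as a rotation vector (axis times angle).
In Python, from workcell import bot gives the robot as it stands.
- The arm moves only by the tool jog_arm, never from a script. Its argument "plan" is a list of rows, each an object of numbers: "tx", "ty", "tz": the shift along the tool's x, y, z in units of 50 mm (1.0 is 50 mm); "rx", "ry", "rz": the turn, a rotation vector about the tool's x, y, z in units of 5 degrees (1.0 is 5 degrees). In form: [{"tx": .., "ty": .., "tz": .., "rx": .., "ry": .., "rz": ..}, ...]. A call has 1 to 8 rows; each row shifts and turns the commanded pose from where the row before left it, along the tool's axes as they then stand; what a row does not reach is not made up. A row lasts 1/10 s, in which the tool goes at most 50 mm and 8.59 degrees, less where a joint would pass 70% of its speed; a pose out of reach is approached as far as the arm can. A call is refused whole if a number of a shift passes 1 or a number of a turn 1, either way. A call with a gripper value outside its range is refused whole. "hand" is the closure, from -1 (fully open) to 1 (shut), set as the call begins (left out, the last holds). The fingers move at their own pace and stop on an object; "grip_force" is the grip in N (left out, the last holds). Time passes only in rows, so rows that do not move let the fingers close. It gives the time, the measured TCP pose, the force, the opening and the grip force at its end, in the units of the state.
- bot.state(): the state, without advancing time (a new reading comes with each control period).
- bot.camera(name): name is "side" or "top" or "wrist"; returns the picture (384x512x3 uint8, red, green, blue); there is no depth.
- bot.get_calibration(name): a dict with "camera_matrix" (3x3 intrinsics, pixels), "cam_to_world" (4x4, takes a point from camera to world coordinates). Camera axes: x right, y down, z forward; pixel columns grow to the right and rows downward; lengths in m; the calibration is good to about 2 mm. A picture is of the moment at which its call begins: read the wrist's pose just before it. get_calibration takes no time and is no camera call; for the wrist camera it gives the pose at the moment of the call.
- bot.sign_off(): hands the job in; it is judged then, once.
The state is a dict: "time_s": time; "q": joint angles; "qvel": joint speeds; "effort": joint torques, N m; "position": TCP position; "tool_rot": TCP orientation; "ft_force": force on the tool from outside, world axes, zero at the start; "moment": the same for the moment, N m; "width": finger opening in m; "finger_force": force on a finger pad.
Only numpy, scipy, OpenCV 4.12 (cv2) and the standard library are available. Lean on these libraries where they do the work, as an engineer would, in place of code of your own. Each camera call takes 0.05 s, during which the arm holds its last target. There are 200 camera calls.

## Working session

There is one attempt and no reset: what is moved stays moved. The work goes in short steps, Python scripts to look and compute and a tool call to move; the robot and the scene stay as the last step left them, time stands still between calls to the robot, and variables do not carry over. Pictures are saved under pics/ and viewed, at most 10 in all, crops included, and the job is handed in when it is done.

Besides the shell and the picture viewer there is one more tool, called after "Call:" as name([rows], argument=value, ...), one row to a line, values as JSON. jog_arm: Moves the arm, as the interface text tells. Its arguments: {"type":"object","properties":{"plan":{"type":"array"},"hand":{"type":"number"},"grip_force":{"type":"number"}},"required":["plan"]}

```bash
ls; mkdir -p pics; python3 - <<'E'
from workcell import bot
import cv2,numpy as np
np.set_printoptions(precision=4,suppress=True)
print(bot.state(), bot.pinch_z)
ims=[]
for n in ["side","top"]:
    im=bot.camera(n); cv2.imwrite(f"pics/{n}0.png",im[:,:,::-1]); ims.append(im)
    c=bot.get_calibration(n); print(n,c["camera_matrix"],c["cam_to_world"])
E
```

```text
pics
{'time_s': 0.0, 'q': array([-1.305 ,  0.2766,  1.5061, -0.0001,  1.3607, -0.121 ]), 'qvel': array([-0.001 ,  0.0005,  0.0003,  0.001 , -0.0014, -0.0004]), 'effort': array([  0.0028, -40.4569, -23.7224,   0.0704,   0.0345,  -0.0001]), 'position': array([ 0.2167, -0.532 ,  0.2047]), 'tool_rot': array([-3.0813, -0.6035,  0.0003]), 'ft_force': array([-0.2074,  0.2404,  0.3089]), 'moment': array([ 0.0123, -0.0339,  0.0077]), 'finger_force': 0.0, 'width': 0.09402161616882121} 0.0188
side [[361.3273   0.     255.4207]
 [  0.     361.3273 187.3369]
 [  0.       0.       1.    ]] [[-0.929  -0.1755  0.3258  0.112 ]
 [-0.3701  0.4409 -0.8177  0.9546]
 [-0.0002 -0.8802 -0.4745  0.6346]
 [ 0.      0.      0.      1.    ]]
top [[379.7466   0.     253.7518]
 [  0.     379.7466 194.0065]
 [  0.       0.       1.    ]] [[ 0.0194 -0.9937  0.1106  0.3733]
 [-0.9996 -0.0169  0.0238  0.0095]
 [-0.0218 -0.111  -0.9936  1.0949]
 [ 0.      0.      0.      1.    ]]
```

View pics/side0.png

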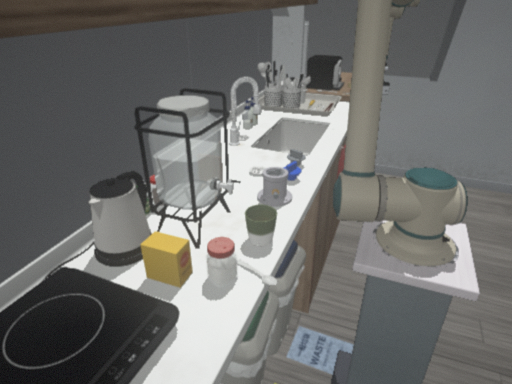

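View pics/top0.png

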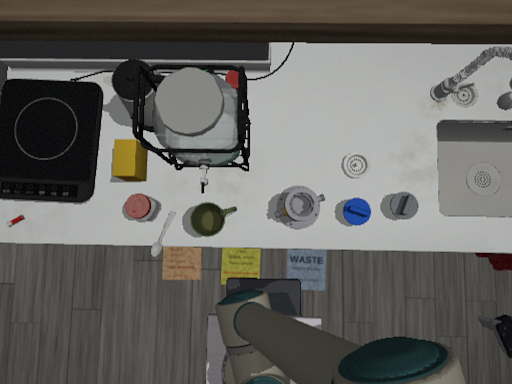

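The top view shows these possible caps:
- (403,206): grey disc with a bar
- (357,211): blue cap of the same shape
- (355,165): flat white sink strainer
- (141,206): red jar lid

I choose the grey one at (403,206). The housing is at (300,207). Next I'll measure it and check it in a close crop.

```bash
cat > h.py <<'E'
from workcell import bot
import cv2,numpy as np
from scipy.spatial.transform import Rotation as R
np.set_printoptions(precision=4,suppress=True)
def ray(c,uv,z):
    K,T=c["camera_matrix"],c["cam_to_world"]
    d=T[:3,:3]@np.linalg.inv(K)@np.array([uv[0],uv[1],1.]); o=T[:3,3]
    return o+d*(z-o[2])/d[2]
def proj(c,p):
    K,T=c["camera_matrix"],c["cam_to_world"]
    q=K@(T[:3,:3].T@(np.asarray(p)-T[:3,3])); return q[:2]/q[2]
def st():
    s=bot.state(); M=R.from_rotvec(s["tool_rot"]).as_matrix()
    print("t",s["time_s"],"p",s["position"],"x",M[:,0],"z",M[:,2],"F",s["ft_force"],"M",s["moment"],"w",s["width"],"q",s["q"]); return s,M
E
python3 - <<'E'
from h import *
im=cv2.imread("pics/top0.png"); c=bot.get_calibration("top")
a=cv2.resize(im[150:240,265:430],None,fx=4,fy=4,interpolation=cv2.INTER_CUBIC); 
w=bot.camera("wrist")[:,:,::-1]; cv2.imwrite("pics/w0.png",w)
cv2.imwrite("pics/crop0.png",a); print(a.shape)
print("cap",ray(c,(402,206),.039),"bar ends",ray(c,(398,214),.066),ray(c,(405,197),.066))
print("mouth",ray(c,(300,206),.1)); print("blue",ray(c,(357,211),.04))
st(); print(bot.get_calibration("wrist"))
E
```

```text
(360, 660, 3)
cap [ 0.4644 -0.3758  0.039 ] bar ends [ 0.4403 -0.3548  0.066 ] [ 0.4866 -0.3745  0.066 ]
mouth [ 0.4545 -0.0885  0.1   ]
blue [ 0.4483 -0.2517  0.04  ]
t 0.15 p [ 0.2168 -0.5321  0.2048] x [0.9261 0.3773 0.0001] z [-0.0004  0.0013 -1.    ] F [-0.6896 -0.6804  0.5581] M [-0.0219  0.0088  0.0227] w 0.09409578217549014 q [-1.305   0.2764  1.5058 -0.      1.3607 -0.121 ]
{'camera_matrix': array([[308.5473,   0.    , 257.4037],
       [  0.    , 308.5473, 196.5603],
       [  0.    ,   0.    ,   1.    ]]), 'cam_to_world': array([[ 0.3781, -0.899 , -0.2212,  0.2812],
       [-0.9258, -0.3679, -0.0874, -0.5061],
       [-0.0027,  0.2378, -0.9713,  0.3836],
       [ 0.    ,  0.    ,  0.    ,  1.    ]])}
```

View pics/crop0.png

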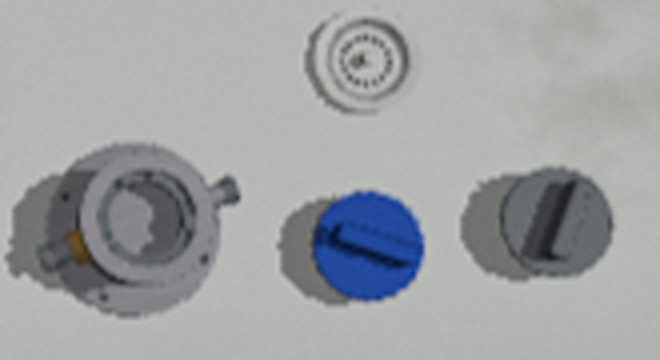

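View pics/w0.png

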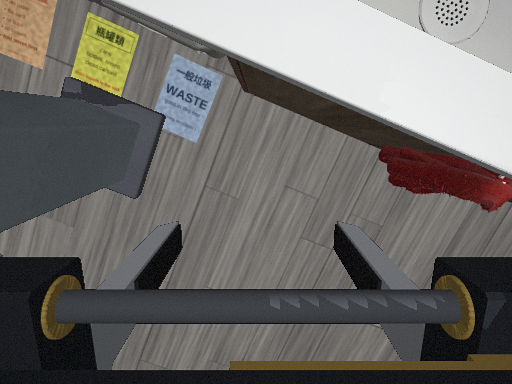

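The crop confirms it: grey cap with its bar at crop (556,222), which is (404,205) in the full picture. The blue one is at crop (368,245), and the open mouth is at crop (138,227). The wrist view shows only floor and the sink edge for now. I'll move above the cap for a wrist look.

Call:
jog_arm([
  {"tx": 0.82,"ty": -0.15,"tz": 0},
  {"tx": 0.82,"ty": -0.15,"tz": 0},
  {"tx": 0.82,"ty": -0.15,"tz": 0.1},
  {"tx": 0.82,"ty": -0.15,"tz": 0.2},
  {"tx": 0.82,"ty": -0.15,"tz": 0.3},
  {"tx": 0.82,"ty": -0.15,"tz": 0.3},
  {"tx": 0.82,"ty": -0.15,"tz": 0.4},
  {"rz": 1},
], hand=-1)

```text
$.plan[0]: bad value
```

Call:
jog_arm([
  {"rz": 1},
  {"rz": 1},
  {"rz": 1},
  {"rz": 1},
  {"rz": 1},
  {"rz": 0.6},
  {},
  {},
])

```text
$.plan[0]: bad value
```

```bash
python3 - <<'E'
from h import *
s,M=st(); c=bot.get_calibration("wrist"); w=bot.camera("wrist")[:,:,::-1]; cv2.imwrite("pics/w1.png",w)
np.savez("w1.npz",K=c["camera_matrix"],T=c["cam_to_world"]); print(proj(c,(.464,-.376,.039)))
E
```

```text
t 0.15 p [ 0.2168 -0.5321  0.2048] x [0.9261 0.3773 0.0001] z [-0.0004  0.0013 -1.    ] F [-0.6896 -0.6804  0.5581] M [-0.0219  0.0088  0.0227] w 0.09409578217549014 q [-1.305   0.2764  1.5058 -0.      1.3607 -0.121 ]
[ 202.4559 -124.1643]
```

View pics/w1.png

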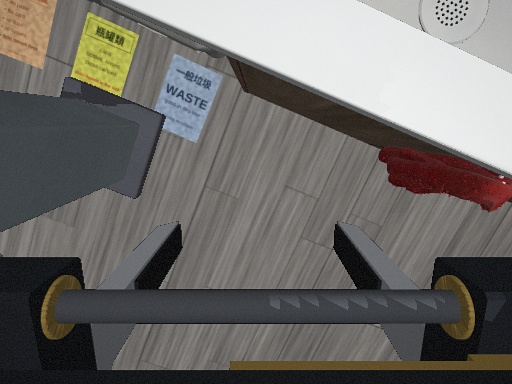

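Every row needs all six numbers, so the moves were refused and the view is unchanged.

Call:
jog_arm([
  {"tx": 0.82,"ty": -0.15,"tz": 0,"rx": 0,"ry": 0,"rz": 0},
  {"tx": 0.82,"ty": -0.15,"tz": 0,"rx": 0,"ry": 0,"rz": 0},
  {"tx": 0.82,"ty": -0.15,"tz": 0.1,"rx": 0,"ry": 0,"rz": 0},
  {"tx": 0.82,"ty": -0.15,"tz": 0.2,"rx": 0,"ry": 0,"rz": 0},
  {"tx": 0.82,"ty": -0.15,"tz": 0.3,"rx": 0,"ry": 0,"rz": 0},
  {"tx": 0.82,"ty": -0.15,"tz": 0.3,"rx": 0,"ry": 0,"rz": 0},
  {"tx": 0.82,"ty": -0.15,"tz": 0.4,"rx": 0,"ry": 0,"rz": 0},
  {"tx": 0,"ty": 0,"tz": 0,"rx": 0,"ry": 0,"rz": 1},
], hand=-1)

```text
time_s: 1.0
position: [0.4654, -0.3711, 0.1374]
tool_rot: [-3.1, -0.472, 0.002]
ft_force: [-0.7, 0.4, 0.6]
width: 0.094
finger_force: 0.0
```

Call:
jog_arm([
  {"tx": 0,"ty": 0,"tz": 0,"rx": 0,"ry": 0,"rz": 1},
  {"tx": 0,"ty": 0,"tz": 0,"rx": 0,"ry": 0,"rz": 1},
  {"tx": 0,"ty": 0,"tz": 0,"rx": 0,"ry": 0,"rz": 1},
  {"tx": 0,"ty": 0,"tz": 0,"rx": 0,"ry": 0,"rz": 1},
  {"tx": 0,"ty": 0,"tz": 0,"rx": 0,"ry": 0,"rz": 1},
  {"tx": 0,"ty": 0,"tz": 0,"rx": 0,"ry": 0,"rz": 0.6},
  {"tx": 0,"ty": 0,"tz": 0,"rx": 0,"ry": 0,"rz": 0},
  {"tx": 0,"ty": 0,"tz": 0,"rx": 0,"ry": 0,"rz": 0},
])

```text
time_s: 1.8
position: [0.4628, -0.3756, 0.1403]
tool_rot: [-3.128, 0.295, 0.0]
ft_force: [-0.7, -1.1, 0.1]
width: 0.0941
finger_force: 0.0
```

```bash
python3 - <<'E'
from h import *
s,M=st(); c=bot.get_calibration("wrist"); w=bot.camera("wrist")[:,:,::-1]; cv2.imwrite("pics/w1b.png",w)
np.savez("w1.npz",K=c["camera_matrix"],T=c["cam_to_world"]); print(proj(c,(.464,-.376,.039)))
E
```

```text
t 1.8 p [ 0.4628 -0.3756  0.1403] x [ 0.9824 -0.1869 -0.0002] z [-0.0002  0.0002 -1.    ] F [-0.676  -1.1102  0.1338] M [ 0.0297 -0.0029 -0.024 ] w 0.09409195249114134 q [-0.7984  0.3493  1.5627 -0.0001  1.2298  0.9604]
[258.4082 195.8161]
```

View pics/w1b.png

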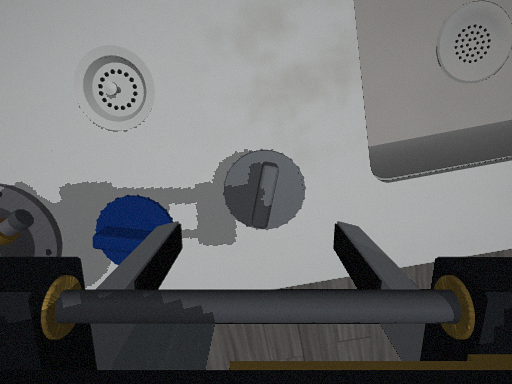

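The grey cap sits at about (264,189), its bar from (268,164) to (262,226). Blue is at (134,230) and the housing flange is at the left. I'll measure the cap's centre and bar angle.

```bash
python3 - <<'E'
from h import *
im=cv2.imread("pics/w1b.png"); g=cv2.cvtColor(im,cv2.COLOR_BGR2GRAY); d=np.load("w1.npz"); c=dict(camera_matrix=d["K"],cam_to_world=d["T"])
print(g[185,205:325:3]); print(g[200,240:300:2]); print(g[175,240:300:2])
big=cv2.resize(g[130:250,205:325],None,fx=5,fy=5,interpolation=cv2.INTER_CUBIC)
h=cv2.HoughCircles(cv2.GaussianBlur(big,(0,0),3),cv2.HOUGH_GRADIENT,1,50,param1=60,param2=15,minRadius=180,maxRadius=225)
print(h[0][:3]/5+[205,130,0])
for x in h[0][:2]: 
    uv=x[:2]/5+[205,130]; print(ray(c,uv,.039))
e=cv2.Canny(cv2.GaussianBlur(big,(0,0),2),25,60)
L=cv2.HoughLinesP(e,1,np.pi/360,60,minLineLength=130,maxLineGap=15)
for l in L[:,0]: 
    p=l.reshape(2,2)/5+[205,130]; a,b=ray(c,p[0],.066),ray(c,p[1],.066); t=np.degrees(np.arctan2(*(b-a)[1::-1])); print(p.ravel(),a[:2],b[:2],(t+90)%180-90)
cv2.imwrite("pics/crop1.png",np.hstack([big,e])[:, :])
E
```

```text
[107 109 111 108 109 112 109 101  60 100  99  96  60  53  60  61  60  58
  46  90  96  99  98  81  94  92  97  98  94  95 100  97  92 117 176 175
 175 171 174 174]
[ 57  60  57  60  59  60  59  62  45  60  58  61  97  96 103  86  67  99
  95  97  92  96  96  97 101  95  94  98 100  96]
[ 94  91  99  97  93  60  62  61  61  60  40  76  90  99  96  95  99  99
  81  97  96  98  99  95  96  97 101  98 100  97]
[[264.7 189.7  40.2]]
[ 0.4687 -0.3828  0.039 ]
[267.4 226.2 279.  171.4] [ 0.4424 -0.3798] [ 0.4878 -0.3978] -21.63739876197296
```

```bash
python3 - <<'E'
from h import *
d=np.load("w1.npz"); c=dict(camera_matrix=d["K"],cam_to_world=d["T"])
print(ray(c,(264.4,195),.066),ray(c,(268,175),.066),ray(c,(263.5,200),.066))
s,M=st()
for p in [(.4687,-.3828)]:
    print(M.T@(np.array([*p,.043])-s["position"])/.05)
E
```

```text
[ 0.4702 -0.3823  0.066 ] [ 0.4865 -0.3883  0.066 ] [ 0.4661 -0.3807  0.066 ]
t 1.85 p [ 0.4628 -0.3756  0.1404] x [ 0.9823 -0.1871 -0.0002] z [-0.0002  0.0001 -1.    ] F [ 0.1817 -0.0093  0.0986] M [ 0.057  -0.0217 -0.0291] w 0.09393145726674886 q [-0.7984  0.3492  1.5627 -0.      1.2299  0.9606]
[0.1423 0.1194 1.9472]
```

Call:
jog_arm([
  {"tx": 0.145,"ty": 0.12,"tz": 0,"rx": 0,"ry": 0,"rz": 0},
  {"tx": 0,"ty": 0,"tz": 0.3,"rx": 0,"ry": 0,"rz": 1},
  {"tx": 0,"ty": 0,"tz": 0.4,"rx": 0,"ry": 0,"rz": 1},
  {"tx": 0,"ty": 0,"tz": 0.5,"rx": 0,"ry": 0,"rz": 0.1},
  {"tx": 0,"ty": 0,"tz": 0.4,"rx": 0,"ry": 0,"rz": 0},
  {"tx": 0,"ty": 0,"tz": 0.31,"rx": 0,"ry": 0,"rz": 0},
  {"tx": 0,"ty": 0,"tz": 0,"rx": 0,"ry": 0,"rz": 0},
  {"tx": 0,"ty": 0,"tz": 0,"rx": 0,"ry": 0,"rz": 0},
])

```text
time_s: 2.65
position: [0.4693, -0.3835, 0.045]
tool_rot: [3.087, -0.581, 0.0]
ft_force: [0.5, -0.1, -0.1]
width: 0.0943
finger_force: 0.0
```

Call:
jog_arm([
  {"tx": 0,"ty": 0,"tz": 0,"rx": 0,"ry": 0,"rz": 0},
  {"tx": 0,"ty": 0,"tz": 0,"rx": 0,"ry": 0,"rz": 0},
  {"tx": 0,"ty": 0,"tz": 0,"rx": 0,"ry": 0,"rz": 0},
  {"tx": 0,"ty": 0,"tz": 0,"rx": 0,"ry": 0,"rz": 0},
  {"tx": 0,"ty": 0,"tz": 0,"rx": 0,"ry": 0,"rz": 0},
  {"tx": 0,"ty": 0,"tz": 0,"rx": 0,"ry": 0,"rz": 0},
  {"tx": 0,"ty": 0,"tz": 0,"rx": 0,"ry": 0,"rz": 0},
  {"tx": 0,"ty": 0,"tz": 0,"rx": 0,"ry": 0,"rz": 0},
], hand=1, grip_force=20)

```text
time_s: 3.45
position: [0.4689, -0.3829, 0.045]
tool_rot: [3.087, -0.582, 0.0]
ft_force: [-0.4, -0.3, -0.5]
width: 0.0331
finger_force: 0.0
```

Call:
jog_arm([
  {"tx": 0,"ty": 0,"tz": 0,"rx": 0,"ry": 0,"rz": 0},
  {"tx": 0,"ty": 0,"tz": 0,"rx": 0,"ry": 0,"rz": 0},
  {"tx": 0,"ty": 0,"tz": 0,"rx": 0,"ry": 0,"rz": 0},
  {"tx": 0,"ty": 0,"tz": 0,"rx": 0,"ry": 0,"rz": 0},
  {"tx": 0,"ty": 0,"tz": 0,"rx": 0,"ry": 0,"rz": 0},
])

```text
time_s: 3.95
position: [0.4689, -0.383, 0.0449]
tool_rot: [3.087, -0.582, 0.0]
ft_force: [-0.0, -0.2, -0.4]
width: 0.0138
finger_force: 20.0
```

Call:
jog_arm([
  {"tx": 0,"ty": 0,"tz": -0.2,"rx": 0,"ry": 0,"rz": 0},
  {"tx": 0,"ty": 0,"tz": -0.4,"rx": 0,"ry": 0,"rz": 0},
  {"tx": 0,"ty": 0,"tz": -0.5,"rx": 0,"ry": 0,"rz": 0},
  {"tx": 0,"ty": 0,"tz": -0.6,"rx": 0,"ry": 0,"rz": 0},
  {"tx": 0,"ty": 0,"tz": -0.6,"rx": 0,"ry": 0,"rz": 0},
  {"tx": 0,"ty": 0,"tz": -0.5,"rx": 0,"ry": 0,"rz": 0},
  {"tx": 0,"ty": 0,"tz": -0.2,"rx": 0,"ry": 0,"rz": 0},
  {"tx": 0,"ty": 0,"tz": 0,"rx": 0,"ry": 0,"rz": 0},
])

```text
time_s: 4.75
position: [0.4694, -0.3834, 0.1966]
tool_rot: [3.086, -0.581, 0.004]
ft_force: [0.6, -0.2, -2.3]
width: 0.0136
finger_force: 20.0
```

Call:
jog_arm([
  {"tx": -0.2,"ty": -0.22,"tz": 0,"rx": 0,"ry": 0,"rz": 0},
  {"tx": -0.45,"ty": -0.48,"tz": 0,"rx": 0,"ry": 0,"rz": 0},
  {"tx": -0.5,"ty": -0.54,"tz": 0,"rx": 0,"ry": 0,"rz": 0},
  {"tx": -0.5,"ty": -0.54,"tz": 0,"rx": 0,"ry": 0,"rz": 0},
  {"tx": -0.5,"ty": -0.54,"tz": 0,"rx": 0,"ry": 0,"rz": 0},
  {"tx": -0.5,"ty": -0.54,"tz": 0,"rx": 0,"ry": 0,"rz": 0},
  {"tx": -0.45,"ty": -0.48,"tz": 0,"rx": 0,"ry": 0,"rz": 0},
  {"tx": -0.26,"ty": -0.28,"tz": 0,"rx": 0,"ry": 0,"rz": 0},
])

```text
time_s: 5.55
position: [0.3749, -0.1494, 0.1932]
tool_rot: [-3.085, 0.579, 0.008]
ft_force: [0.5, 0.6, -3.1]
width: 0.0137
finger_force: 20.0
```

Call:
jog_arm([
  {"tx": 0,"ty": 0,"tz": 0,"rx": 0,"ry": 0,"rz": -0.5},
  {"tx": 0,"ty": 0,"tz": 0,"rx": 0,"ry": 0,"rz": -1},
  {"tx": 0,"ty": 0,"tz": 0,"rx": 0,"ry": 0,"rz": -1},
  {"tx": 0,"ty": 0,"tz": 0,"rx": 0,"ry": 0,"rz": -1},
  {"tx": 0,"ty": 0,"tz": 0,"rx": 0,"ry": 0,"rz": -1},
  {"tx": 0,"ty": 0,"tz": 0,"rx": 0,"ry": 0,"rz": -1},
  {"tx": 0,"ty": 0,"tz": 0,"rx": 0,"ry": 0,"rz": -1},
  {"tx": 0,"ty": 0,"tz": 0,"rx": 0,"ry": 0,"rz": -1},
])

```text
time_s: 6.35
position: [0.3775, -0.1528, 0.1939]
tool_rot: [-3.109, -0.447, 0.003]
ft_force: [0.9, 0.9, -3.8]
width: 0.0138
finger_force: 20.0
```

Call:
jog_arm([
  {"tx": 0,"ty": 0,"tz": 0,"rx": 0,"ry": 0,"rz": -1},
  {"tx": 0,"ty": 0,"tz": 0,"rx": 0,"ry": 0,"rz": -1},
  {"tx": 0,"ty": 0,"tz": 0,"rx": 0,"ry": 0,"rz": -1},
  {"tx": 0,"ty": 0,"tz": 0,"rx": 0,"ry": 0,"rz": -1},
  {"tx": 0,"ty": 0,"tz": 0,"rx": 0,"ry": 0,"rz": -0.7},
  {"tx": 0,"ty": 0,"tz": 0,"rx": 0,"ry": 0,"rz": 0},
  {"tx": 0,"ty": 0,"tz": 0,"rx": 0,"ry": 0,"rz": 0},
  {"tx": 0,"ty": 0,"tz": 0,"rx": 0,"ry": 0,"rz": 0},
])

```text
time_s: 7.15
position: [0.378, -0.153, 0.1946]
tool_rot: [-2.955, -1.064, 0.001]
ft_force: [1.2, -0.5, -2.2]
width: 0.0138
finger_force: 20.0
```

```bash
python3 - <<'E'
from h import *
s,M=st(); c=bot.get_calibration("wrist"); w=bot.camera("wrist")[:,:,::-1]; cv2.imwrite("pics/w2.png",w)
np.savez("w2.npz",K=c["camera_matrix"],T=c["cam_to_world"]); print(proj(c,(.4545,-.0885,.1)),proj(c,s["position"]+[0,0,-.006]))
E
```

```text
t 7.15 p [ 0.378  -0.153   0.1946] x [ 0.7704  0.6376 -0.0004] z [-0.0007  0.0003 -1.    ] F [ 1.2169 -0.5331 -2.2103] M [ 0.0218 -0.0038  0.0221] w 0.01381242203628768 q [-0.5556  0.0275  1.8412 -0.0001  1.2736  0.3239]
[256.5228  83.4981] [257.3444 233.7925]
```

View pics/w2.png

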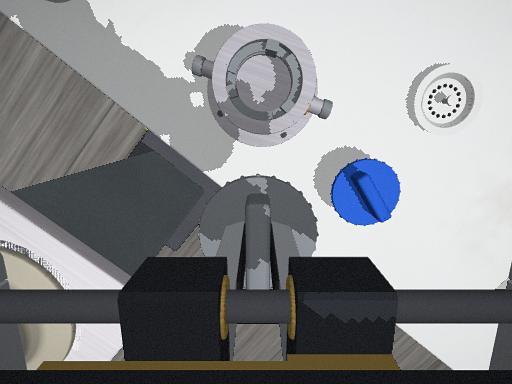

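The wrist view shows the open mouth at about (265,80) and the held cap's flange centred near (259,232), with blue clear at (365,192). Next I'll fit circles to the mouth and the flange.

```bash
python3 - <<'E'
from h import *
im=cv2.imread("pics/w2.png"); d=np.load("w2.npz"); c=dict(camera_matrix=d["K"],cam_to_world=d["T"])
def crop(x0,y0,x1,y1,f): return cv2.resize(im[y0:y1,x0:x1],None,fx=f,fy=f,interpolation=cv2.INTER_CUBIC)
# rectify: map world plane patch to metric image (1px=0.25mm)
def rect(cx,cy,z,half,mm=.25):
    n=int(2*half/mm); S=np.float32([[0,0],[n,0],[n,n],[0,n]])
    W=[(cx-half*1e-3+ u*mm*1e-3, cy-half*1e-3+v*mm*1e-3,z) for u,v in S]
    H=cv2.getPerspectiveTransform(np.float32([proj(c,w) for w in W]),S); return cv2.warpPerspective(im,H,(n,n),flags=cv2.INTER_CUBIC)
m=rect(.4545,-.0885,.1,50); f=rect(.378,-.153,.1886,50)
for name,a,o,rng in [("bore",m,(.4545,-.0885),(29,34)),("collar",m,(.4545,-.0885),(41,46)),("flange",f,(.378,-.153),(36,40))]:
    g=cv2.GaussianBlur(cv2.cvtColor(a,cv2.COLOR_BGR2GRAY),(0,0),3)
    h=cv2.HoughCircles(g,cv2.HOUGH_GRADIENT,1,8,param1=50,param2=12,minRadius=rng[0]*4,maxRadius=rng[1]*4)
    if h is None: print(name,None); continue
    for x in h[0][:2]:
        cv2.circle(a,(int(x[0]),int(x[1])),int(x[2]),(0,0,255),1); print(name,o[0]+(x[0]*.25-50)/1e3,o[1]+(x[1]*.25-50)/1e3,"r",x[2]*.25)
cv2.imwrite("pics/rect2.png",np.hstack([m,f]))
E
```

```text
bore 0.46037498 -0.091625 r 32.125
bore 0.45837498 -0.091375 r 30.825
collar 0.460125 -0.092125 r 43.625
collar 0.452375 -0.095375 r 45.85
flange 0.378625 -0.15287499 r 37.375
flange 0.376625 -0.152375 r 39.025
```

View pics/rect2.png

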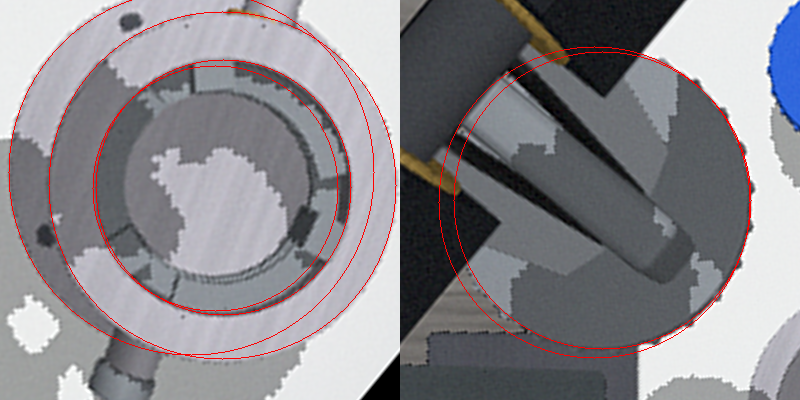

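Left: the bore fits a 32 mm circle and the collar a 43.6 mm circle, so the mouth centre is (0.460, -0.092). Right: the flange circle lies on the tool axis to within 0.6 mm, so the cap is held centred. I'll move over the mouth.

Call:
jog_arm([
  {"tx": 0.2,"ty": 0.105,"tz": 0,"rx": 0,"ry": 0,"rz": 0},
  {"tx": 0.4,"ty": 0,"tz": 0,"rx": 0,"ry": 0,"rz": 0},
  {"tx": 0.5,"ty": 0,"tz": 0,"rx": 0,"ry": 0,"rz": 0},
  {"tx": 0.5,"ty": 0,"tz": 0,"rx": 0,"ry": 0,"rz": 0},
  {"tx": 0.3,"ty": 0,"tz": 0,"rx": 0,"ry": 0,"rz": 0},
  {"tx": 0.147,"ty": 0,"tz": 0,"rx": 0,"ry": 0,"rz": 0},
  {"tx": 0,"ty": 0,"tz": 0.3,"rx": 0,"ry": 0,"rz": 0},
  {"tx": 0,"ty": 0,"tz": 0.3,"rx": 0,"ry": 0,"rz": 0},
])

```text
time_s: 8.0
position: [0.4608, -0.0921, 0.1648]
tool_rot: [2.954, 1.066, 0.0]
ft_force: [-0.1, -0.2, -3.6]
width: 0.0135
finger_force: 20.0
```

```bash
python3 - <<'E'
from h import *
s,M=st(); print(M.T@(np.array([.4602,-.0918,.132])-s["position"])/.05)
E
```

```text
t 8.0 p [ 0.4608 -0.0921  0.1648] x [ 0.7695  0.6386 -0.0002] z [ 0.0005 -0.001  -1.    ] F [-0.0966 -0.2236 -3.5567] M [-0.0088  0.0143 -0.019 ] w 0.013472073701038886 q [-0.3449  0.1458  1.7844 -0.0008  1.2106  0.5334]
[-0.0047 -0.0126  0.6568]
```

Call:
jog_arm([
  {"tx": 0,"ty": 0,"tz": 0.2,"rx": 0,"ry": 0,"rz": 0},
  {"tx": 0,"ty": 0,"tz": 0.15,"rx": 0,"ry": 0,"rz": 0},
  {"tx": 0,"ty": 0,"tz": 0.1,"rx": 0,"ry": 0,"rz": 0},
  {"tx": 0,"ty": 0,"tz": 0.08,"rx": 0,"ry": 0,"rz": 0},
  {"tx": 0,"ty": 0,"tz": 0.06,"rx": 0,"ry": 0,"rz": 0},
  {"tx": 0,"ty": 0,"tz": 0,"rx": 0,"ry": 0,"rz": 0},
  {"tx": 0,"ty": 0,"tz": 0,"rx": 0,"ry": 0,"rz": 0},
])

```text
time_s: 8.7
position: [0.4606, -0.092, 0.1357]
tool_rot: [2.955, 1.066, 0.001]
ft_force: [-0.3, -0.5, -2.3]
width: 0.0134
finger_force: 20.0
```

```bash
cat >> h.py <<'E'
def flange(name):
    """seat height from the flange's front edge along the tool's x axis, wrist camera"""
    s=bot.state(); M=R.from_rotvec(s["tool_rot"]).as_matrix(); c=bot.get_calibration("wrist")
    im=bot.camera("wrist")[:,:,::-1]; cv2.imwrite(f"pics/{name}.png",im)
    g=cv2.cvtColor(im,cv2.COLOR_BGR2GRAY); print("col",g[130:215,250:266].mean(1).astype(int))
    for h in (0,.005,.008,.013,.017):
        top=np.array([.4602,-.0918,.107+h])+.038*M[:,0]; print("seat",h,"row",proj(c,top).round(1),end="; ")
    print(); return im
E
python3 - <<'E'
from h import *
st(); flange("w3")
E
```

```text
t 8.7 p [ 0.4606 -0.092   0.1357] x [0.7698 0.6382 0.0002] z [ 0.0006 -0.0003 -1.    ] F [-0.3374 -0.4656 -2.2897] M [-0.0028 -0.0594 -0.0242] w 0.013383933462707363 q [-0.3454  0.1712  1.8319 -0.0001  1.1379  0.5332]
col [119 135 136 136 132 133 135 139 134 131 129 127 120 118 114 110 106 106
 105 104 106 103  75  74  73  75  76  75  75  74 105 102 100 101 100 100
 100  99 100 101  99 100 100  98  92  88  65  88 122 120 122 122 123 120
 111 103 100  97  92  89  83  76  85  78  57  57  57  57  58  58  58  59
  57  64  71  79  81  80  84  81  77  75  78  81  79]
seat 0 row [256.8 169.3]; seat 0.005 row [256.8 170.4]; seat 0.008 row [256.8 171.1]; seat 0.013 row [256.7 172.4]; seat 0.017 row [256.7 173.4];
```

Call:
jog_arm([
  {"tx": 0,"ty": 0,"tz": 0.07,"rx": 0,"ry": 0,"rz": 0},
  {"tx": 0,"ty": 0,"tz": 0,"rx": 0,"ry": 0,"rz": 0},
])

```text
time_s: 8.95
position: [0.4602, -0.0918, 0.1317]
tool_rot: [-2.955, -1.066, 0.001]
ft_force: [-0.3, -0.4, -1.9]
width: 0.0138
finger_force: 20.0
```

Call:
jog_arm([
  {"tx": 0,"ty": 0,"tz": 0,"rx": 0,"ry": 0,"rz": 0},
  {"tx": 0,"ty": 0,"tz": 0,"rx": 0,"ry": 0,"rz": 0},
  {"tx": 0,"ty": 0,"tz": 0,"rx": 0,"ry": 0,"rz": 0},
  {"tx": 0,"ty": 0,"tz": 0,"rx": 0,"ry": 0,"rz": 0},
  {"tx": 0,"ty": 0,"tz": 0.08,"rx": 0,"ry": 0,"rz": 0},
  {"tx": 0,"ty": 0,"tz": 0,"rx": 0,"ry": 0,"rz": 0},
], hand=0.638, grip_force=10)

```text
time_s: 9.55
position: [0.4602, -0.0919, 0.1276]
tool_rot: [-2.955, -1.066, 0.001]
ft_force: [0.1, 0.1, -0.6]
width: 0.0166
finger_force: 0.1
```

```bash
cat >> h.py <<'E'
def sides(name):
    c=bot.get_calibration("wrist"); s,M=st()
    im=bot.camera("wrist")[:,:,::-1]; cv2.imwrite(f"pics/{name}.png",im)
    g=cv2.GaussianBlur(cv2.cvtColor(im,cv2.COLOR_BGR2GRAY),(0,0),.7)
    for r in (222,230,238): print(r,"L",g[r,185:225],"R",g[r,290:330])
    for h in (0,.005,.008,.013,.017):
        t=np.array([.4602,-.0918,.107+h]); P=[proj(c,t+.038*k*M[:,1]) for k in (-1,1)]; print("seat",h,np.round(P,1).ravel())
E
python3 - <<'E'
from h import *
sides("w4")
E
```

```text
t 9.55 p [ 0.4602 -0.0919  0.1276] x [ 0.7698  0.6383 -0.0003] z [-0.0005  0.     -1.    ] F [ 0.0983  0.1397 -0.602 ] M [-0.072  -0.0463 -0.016 ] w 0.016570308856451638 q [-0.3454  0.1789  1.8447 -0.0002  1.1184  0.5332]
222 L [207 208 209 210 209 208 210 210 209 199 164 130 108  98  95  91  83  72
  72  75  75  75  74  75  73  72  73  74  74  74  73  72  74  74  73  74
  75  75  75  76] R [ 88 100  86  75  73  75  75  75  75  74  74  74  75  75  75  75  74  75
  75  75  76  75  74  73  73  70  70 102 148 156 159 159 157 156 154 152
 134  94 102 112]
230 L [208 209 209 209 208 208 209 209 209 210 201 171 145 143 135 107  89  97
 108 115 115 109 101  84  74  74  75  76  75  74  75  76  76  76  74  74
  80  90  93  92] R [ 92  92  93  97 109 120 123 123 124 123 120 106  86  74  73  73  73  74
  75  74  73  74  74  74  74  77 107 150 149 132 125 125 124 110  86  91
 102 106 109 112]
238 L [209 208 208 208 208 209 209 208 209 209 209 209 207 190 157 149 149 139
 114 112 117 118 117 117 117 117 116 117 117 116 117 118 115 104  94  92
  92  91  92  92] R [ 93  95  95  92  92  93  95 104 119 123 122 121 123 123 122 122 123 123
 123 123 122 123 124 122 119 127 157 195 207 207 208 208 208 207 208 208
 209 210 210 209]
seat 0 [201.5 226.1 313.1 226.2]
seat 0.005 [200.2 228.5 314.5 228.7]
seat 0.008 [199.4 230.1 315.3 230.2]
seat 0.013 [197.9 232.8 316.7 232.9]
seat 0.017 [196.7 235.  317.9 235.2]
```

Call:
jog_arm([
  {"tx": 0,"ty": 0,"tz": 0,"rx": 0,"ry": 0,"rz": -0.5},
  {"tx": 0,"ty": 0,"tz": 0,"rx": 0,"ry": 0,"rz": -0.5},
  {"tx": 0,"ty": 0,"tz": 0,"rx": 0,"ry": 0,"rz": -0.5},
  {"tx": 0,"ty": 0,"tz": 0,"rx": 0,"ry": 0,"rz": -0.5},
  {"tx": 0,"ty": 0,"tz": 0,"rx": 0,"ry": 0,"rz": -0.5},
  {"tx": 0,"ty": 0,"tz": 0,"rx": 0,"ry": 0,"rz": -0.5},
  {"tx": 0,"ty": 0,"tz": 0,"rx": 0,"ry": 0,"rz": -0.5},
  {"tx": 0,"ty": 0,"tz": 0,"rx": 0,"ry": 0,"rz": -0.5},
])

```text
time_s: 10.4
position: [0.4606, -0.0921, 0.1281]
tool_rot: [2.724, 1.565, 0.0]
ft_force: [0.3, -0.1, 1.2]
width: 0.0171
finger_force: 2.7
```

```bash
cat >> h.py <<'E'
def look(name):
    s=bot.state(); M=R.from_rotvec(s["tool_rot"]).as_matrix()
    im=bot.camera("wrist")[:,:,::-1]; cv2.imwrite(f"pics/{name}.png",im)
    g=cv2.GaussianBlur(cv2.cvtColor(im,cv2.COLOR_BGR2GRAY),(0,0),.7)
    print("t",s["time_s"],"yaw",np.degrees(np.arctan2(M[1,0],M[0,0])),"z",s["position"],"F",s["ft_force"],"M",s["moment"],"w",s["width"],"ff",s["finger_force"])
    for r in (226,230,234): print(r,"L",g[r,190:212],"R",g[r,306:326])
    # bar angle in the image: bright/dark edges of the bar between the fingers' tips and the front end
    b=cv2.Canny(g[150:256,225:290],30,80); L=cv2.HoughLinesP(b,1,np.pi/720,18,minLineLength=22,maxLineGap=4)
    if L is not None: print("lines",[(int(a),int(y),int(c),int(d),round(float(np.degrees(np.arctan2(c-a,y-d))),1)) for a,y,c,d in L[:6,0]+[225,150,225,150]])
E
python3 - <<'E'
from h import *
look("w5")
E
```

```text
t 10.4 yaw 59.75428076590979 z [ 0.4606 -0.0921  0.1281] F [ 0.2877 -0.1021  1.1983] M [-0.1001 -0.1372 -0.1106] w 0.01709853575989753 ff 2.7413791220169514
226 L [216 215 215 215 200 165 154 154 154 149 128 116 120 122 122 122 122 122
 123 124 123 123] R [130 129 129 130 129 129 128 128 122 123 146 173 202 215 216 215 215 215
 215 216]
230 L [215 215 215 215 205 174 150 150 151 138 114 106 117 120 120 120 121 122
 122 121 122 124] R [129 129 130 129 128 128 129 128 128 143 166 184 208 215 215 215 215 215
 214 214]
234 L [214 214 215 215 214 205 175 154 153 153 142 122 116 120 122 122 122 121
 122 122 121 121] R [129 129 129 128 128 130 129 128 139 167 191 213 218 215 215 215 215 215
 215 215]
lines [(246, 232, 254, 192, 11.3), (246, 245, 256, 197, 11.8), (267, 251, 280, 202, 14.9), (246, 235, 256, 188, 12.0), (236, 254, 241, 223, 9.2), (248, 234, 255, 200, 11.6)]
```

Call:
jog_arm([
  {"tx": 0,"ty": 0,"tz": 0,"rx": 0,"ry": 0,"rz": -0.5},
  {"tx": 0,"ty": 0,"tz": 0,"rx": 0,"ry": 0,"rz": -0.5},
  {"tx": 0,"ty": 0,"tz": 0,"rx": 0,"ry": 0,"rz": -0.5},
  {"tx": 0,"ty": 0,"tz": 0,"rx": 0,"ry": 0,"rz": -0.5},
  {"tx": 0,"ty": 0,"tz": 0,"rx": 0,"ry": 0,"rz": -0.5},
  {"tx": 0,"ty": 0,"tz": 0,"rx": 0,"ry": 0,"rz": -0.5},
  {"tx": 0,"ty": 0,"tz": 0,"rx": 0,"ry": 0,"rz": -0.5},
  {"tx": 0,"ty": 0,"tz": 0,"rx": 0,"ry": 0,"rz": -0.5},
])

```text
time_s: 11.25
position: [0.461, -0.0925, 0.1292]
tool_rot: [2.411, 2.012, 0.001]
ft_force: [-1.4, -0.5, 8.7]
width: 0.0172
finger_force: 9.4
```

```bash
python3 - <<'E'
from h import *
look("w6")
E
```

```text
t 11.25 yaw 79.6886498242154 z [ 0.461  -0.0925  0.1292] F [-1.3555 -0.5143  8.7417] M [-0.111   0.2475 -0.2229] w 0.017220015591088614 ff 9.443814419209957
226 L [218 218 218 206 172 152 152 156 158 147 122 120 126 127 127 127 127 126
 125 125 126 126] R [130 130 129 130 131 130 131 129 121 115 150 206 221 219 218 218 219 219
 218 219]
230 L [217 217 218 218 208 178 158 155 147 126 107 117 127 128 126 126 126 126
 126 127 127 128] R [131 131 131 130 130 130 130 127 132 168 205 218 219 219 218 218 217 218
 219 218]
234 L [217 217 218 218 218 210 183 159 156 156 145 120 120 126 127 128 127 127
 127 126 126 126] R [131 131 132 132 132 132 130 129 151 203 219 219 219 219 218 218 219 218
 218 217]
lines [(236, 255, 240, 226, 7.9), (246, 244, 258, 197, 14.3), (246, 232, 255, 192, 12.7), (275, 229, 279, 255, 171.3), (225, 178, 247, 171, 72.3), (245, 245, 256, 201, 14.0)]
```

Call:
jog_arm([
  {"tx": 0,"ty": 0,"tz": -0.03,"rx": 0,"ry": 0,"rz": 0.3},
  {"tx": 0,"ty": 0,"tz": -0.03,"rx": 0,"ry": 0,"rz": 0.3},
  {"tx": 0,"ty": 0,"tz": 0,"rx": 0,"ry": 0,"rz": 0},
])

```text
time_s: 11.6
position: [0.4606, -0.0919, 0.131]
tool_rot: [2.465, 1.947, 0.0]
ft_force: [0.6, 0.3, -0.1]
width: 0.0169
finger_force: 0.3
```

```bash
python3 - <<'E'
from h import *
look("w7")
a=cv2.imread("pics/w7.png")[130:270,170:340]; b=cv2.imread("pics/w4.png")[130:270,170:340]
s=bot.camera("side")[:,:,::-1]; c=bot.get_calibration("side"); u,v=proj(c,(.4602,-.0918,.1)).astype(int); print(u,v)
k=s[v-35:v+35,u-40:u+45]
cv2.imwrite("pics/cmp.png",np.vstack([np.hstack([cv2.resize(b,(400,329)),cv2.resize(a,(400,329))]),cv2.copyMakeBorder(cv2.resize(k,(328,270),interpolation=cv2.INTER_CUBIC),0,0,0,472,0)]))
E
```

```text
t 11.6 yaw 76.6074903176117 z [ 0.4606 -0.0919  0.131 ] F [ 0.5674  0.2647 -0.123 ] M [-0.072  -0.1879 -0.0439] w 0.016941507358290024 ff 0.3102561249397695
226 L [216 216 218 219 215 193 155 152 156 157 144 116 116 124 125 124 124 124
 125 126 127 127] R [130 130 132 132 130 129 131 130 124 127 167 204 218 219 218 218 218 218
 219 218]
230 L [216 217 216 217 218 215 193 158 152 155 147 122 118 124 125 125 125 125
 126 125 125 125] R [131 131 129 129 130 131 131 129 128 148 194 216 218 218 218 219 218 218
 218 218]
234 L [217 217 217 217 217 217 215 197 164 151 141 124 111 120 125 125 125 126
 126 126 126 125] R [130 131 131 131 130 130 129 124 136 189 217 220 218 218 218 218 219 218
 217 217]
lines [(237, 251, 241, 223, 8.1), (246, 236, 252, 195, 8.3), (246, 249, 255, 197, 9.8), (271, 236, 276, 213, 12.3), (258, 159, 288, 166, 103.1), (275, 230, 279, 255, 170.9)]
274 172
```

View pics/cmp.png

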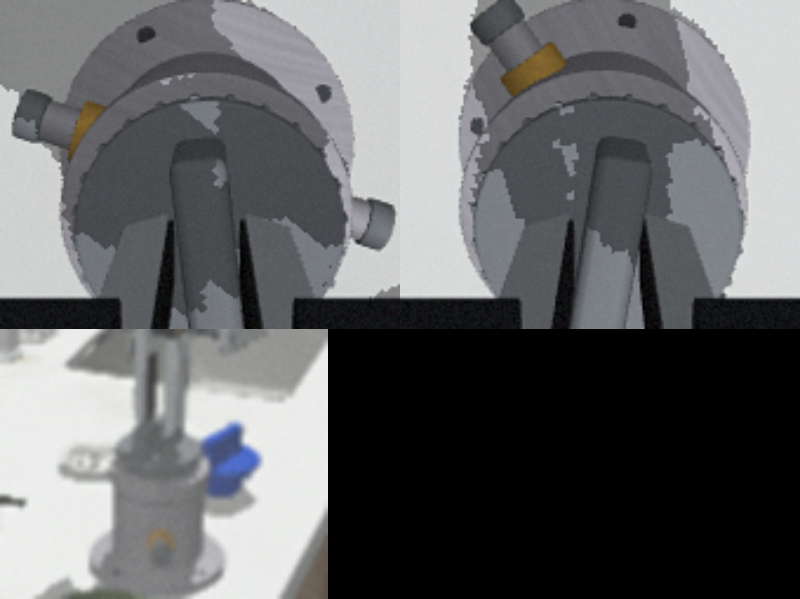

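The pair shows the cap upright in the mouth (left before, right now). The bar lags the fingers by about 8–12°, and the flange hasn't fallen yet. The side crop shows it standing proud of the collar at crop (155,450). The 8.7 N came from pad friction as the cap climbed, so from here I'll raise the tool with the climb and use less grip.

Call:
jog_arm([
  {"tx": 0,"ty": 0,"tz": 0.05,"rx": 0,"ry": 0,"rz": 0},
  {"tx": 0,"ty": 0,"tz": 0.05,"rx": 0,"ry": 0,"rz": 0},
  {"tx": 0,"ty": 0,"tz": 0,"rx": 0,"ry": 0,"rz": -0.5},
  {"tx": 0,"ty": 0,"tz": -0.006,"rx": 0,"ry": 0,"rz": -0.5},
  {"tx": 0,"ty": 0,"tz": -0.006,"rx": 0,"ry": 0,"rz": -0.5},
  {"tx": 0,"ty": 0,"tz": -0.006,"rx": 0,"ry": 0,"rz": -0.5},
  {"tx": 0,"ty": 0,"tz": -0.006,"rx": 0,"ry": 0,"rz": -0.5},
  {"tx": 0,"ty": 0,"tz": -0.006,"rx": 0,"ry": 0,"rz": -0.5},
], grip_force=5)

```text
time_s: 12.5
position: [0.4597, -0.0916, 0.1267]
tool_rot: [-2.186, -2.254, 0.001]
ft_force: [1.0, -0.3, -1.4]
width: 0.017
finger_force: 1.2
```

```bash
python3 - <<'E'
from h import *
look("w8")
E
```

```text
t 12.5 yaw 91.76201405656161 z [ 0.4597 -0.0916  0.1267] F [ 1.0475 -0.3398 -1.3746] M [-0.0388 -0.1448 -0.1032] w 0.01696159861866121 ff 1.2306759000057355
226 L [221 221 221 220 213 185 164 163 155 131 123 128 131 132 131 131 131 131
 131 132 131 131] R [131 132 132 132 132 132 132 132 130 124 119 132 151 181 214 223 222 222
 222 221]
230 L [221 221 221 221 221 214 188 169 159 135 123 127 131 131 131 131 131 131
 131 132 133 132] R [132 132 133 133 133 132 131 131 130 124 128 160 181 211 223 222 222 222
 222 222]
234 L [221 221 220 221 221 221 213 181 149 127 117 125 130 131 131 131 131 131
 131 132 133 133] R [132 132 133 133 132 132 132 131 131 130 143 174 204 220 222 222 222 222
 222 222]
lines [(246, 235, 255, 190, 11.3), (275, 226, 279, 255, 172.1), (243, 194, 243, 217, 180.0), (244, 255, 254, 203, 10.9), (274, 229, 279, 204, 11.3), (247, 228, 253, 195, 10.3)]
```

Call:
jog_arm([
  {"tx": 0,"ty": 0,"tz": -0.005,"rx": 0,"ry": 0,"rz": -0.5},
  {"tx": 0,"ty": 0,"tz": -0.005,"rx": 0,"ry": 0,"rz": -0.5},
  {"tx": 0,"ty": 0,"tz": -0.005,"rx": 0,"ry": 0,"rz": -0.5},
  {"tx": 0,"ty": 0,"tz": -0.005,"rx": 0,"ry": 0,"rz": -0.5},
  {"tx": 0,"ty": 0,"tz": -0.005,"rx": 0,"ry": 0,"rz": -0.5},
  {"tx": 0,"ty": 0,"tz": -0.005,"rx": 0,"ry": 0,"rz": -0.5},
])

```text
time_s: 13.15
position: [0.4596, -0.0916, 0.1282]
tool_rot: [-1.874, -2.519, 0.001]
ft_force: [-0.3, -0.1, -1.8]
width: 0.0172
finger_force: 1.1
```

```bash
python3 - <<'E'
from h import *
look("w9")
E
```

```text
t 13.15 yaw 106.71726076029528 z [ 0.4596 -0.0916  0.1282] F [-0.266  -0.1353 -1.7846] M [-0.0229 -0.1812 -0.0346] w 0.017180884081604373 ff 1.061031924909912
226 L [221 222 223 223 223 212 182 171 164 140 125 130 135 136 136 136 135 134
 135 135 135 134] R [131 130 130 130 130 130 130 131 131 123 112 134 172 209 223 224 223 223
 223 223]
230 L [222 222 222 222 223 221 204 176 163 141 128 133 136 135 135 136 136 135
 135 135 136 136] R [133 131 131 133 132 132 132 132 131 129 139 169 199 219 224 223 223 223
 223 223]
234 L [222 223 223 223 223 223 220 201 161 131 117 128 135 135 135 135 135 136
 136 136 136 135] R [131 131 131 132 132 131 131 130 128 129 151 194 221 224 224 224 224 224
 224 224]
lines [(244, 255, 255, 200, 11.3), (246, 235, 254, 191, 10.3), (236, 255, 241, 223, 8.9), (275, 228, 279, 254, 171.3), (267, 174, 289, 180, 105.3), (230, 166, 255, 160, 76.5)]
```

Call:
jog_arm([
  {"tx": 0,"ty": 0,"tz": -0.005,"rx": 0,"ry": 0,"rz": -0.5},
  {"tx": 0,"ty": 0,"tz": -0.005,"rx": 0,"ry": 0,"rz": -0.5},
  {"tx": 0,"ty": 0,"tz": -0.005,"rx": 0,"ry": 0,"rz": -0.5},
  {"tx": 0,"ty": 0,"tz": -0.005,"rx": 0,"ry": 0,"rz": -0.5},
  {"tx": 0,"ty": 0,"tz": -0.005,"rx": 0,"ry": 0,"rz": -0.5},
  {"tx": 0,"ty": 0,"tz": -0.005,"rx": 0,"ry": 0,"rz": -0.5},
])

```text
time_s: 13.8
position: [0.4598, -0.0917, 0.1299]
tool_rot: [-1.53, -2.742, 0.0]
ft_force: [-0.5, 1.0, -1.8]
width: 0.0173
finger_force: 1.0
```

```bash
python3 - <<'E'
from h import *
look("w10")
E
```

```text
t 13.8 yaw 121.68219575407134 z [ 0.4598 -0.0917  0.1299] F [-0.5231  1.0309 -1.8167] M [-0.0193 -0.1043 -0.0631] w 0.017297572921791807 ff 1.0482512915041298
226 L [220 219 218 219 220 210 180 168 161 138 125 129 133 134 134 132 132 133
 133 133 133 133] R [127 126 128 127 127 127 127 126 126 117 107 142 197 219 220 220 220 220
 220 221]
230 L [220 220 220 220 220 219 207 176 163 148 127 129 132 133 133 133 134 135
 133 132 133 133] R [128 127 126 125 125 125 126 127 126 128 143 179 214 222 220 220 220 219
 220 219]
234 L [219 219 219 219 219 220 219 205 163 133 122 127 133 133 133 133 133 133
 132 132 133 134] R [126 126 126 126 126 125 125 125 124 141 191 219 222 221 220 220 220 220
 220 220]
lines [(246, 234, 252, 199, 9.7), (275, 227, 279, 203, 9.5), (236, 255, 241, 223, 8.9), (244, 247, 254, 191, 10.1), (226, 183, 254, 170, 65.1), (243, 223, 243, 245, 180.0)]
```

Call:
jog_arm([
  {"tx": 0,"ty": 0,"tz": 0,"rx": 0,"ry": 0,"rz": 0.5},
  {"tx": 0,"ty": 0,"tz": 0,"rx": 0,"ry": 0,"rz": 0.5},
  {"tx": 0,"ty": 0,"tz": 0,"rx": 0,"ry": 0,"rz": 0},
])

```text
time_s: 14.15
position: [0.4602, -0.0918, 0.1303]
tool_rot: [-1.651, -2.672, 0.0]
ft_force: [0.3, 0.5, 0.0]
width: 0.0169
finger_force: 0.0
```

```bash
python3 - <<'E'
from h import *
look("w11")
E
```

```text
t 14.15 yaw 116.58169956320212 z [ 0.4602 -0.0918  0.1303] F [0.2552 0.4993 0.0164] M [-0.0146 -0.15   -0.0491] w 0.016946023448204596 ff 0.0
226 L [220 220 220 221 221 209 176 167 156 130 127 134 134 134 134 134 134 134
 133 133 134 134] R [128 128 129 128 127 128 128 126 125 132 161 187 214 222 221 221 220 221
 221 221]
230 L [221 221 221 221 221 219 201 172 158 133 127 133 134 135 134 134 134 134
 136 136 134 134] R [127 127 127 128 128 128 128 127 125 133 182 217 222 221 220 220 220 221
 221 221]
234 L [221 221 220 220 220 221 218 202 172 150 127 130 136 136 135 134 134 134
 135 134 134 134] R [128 128 128 128 127 127 127 125 117 114 156 209 221 220 221 221 221 221
 221 221]
lines [(246, 224, 249, 193, 5.5), (274, 224, 279, 255, 170.8), (249, 227, 251, 198, 3.9), (226, 181, 256, 170, 69.9), (236, 255, 242, 223, 10.6), (257, 173, 284, 176, 96.3)]
```

Call:
jog_arm([
  {"tx": 0,"ty": 0,"tz": 0,"rx": 0,"ry": 0,"rz": -0.5},
  {"tx": 0,"ty": 0,"tz": 0,"rx": 0,"ry": 0,"rz": -0.5},
  {"tx": 0,"ty": 0,"tz": -0.003,"rx": 0,"ry": 0,"rz": -0.5},
  {"tx": 0,"ty": 0,"tz": -0.004,"rx": 0,"ry": 0,"rz": -0.5},
  {"tx": 0,"ty": 0,"tz": -0.004,"rx": 0,"ry": 0,"rz": -0.5},
  {"tx": 0,"ty": 0,"tz": -0.004,"rx": 0,"ry": 0,"rz": -0.5},
  {"tx": 0,"ty": 0,"tz": 0,"rx": 0,"ry": 0,"rz": 0.8},
  {"tx": 0,"ty": 0,"tz": 0,"rx": 0,"ry": 0,"rz": 0},
])

```text
time_s: 15.0
position: [0.4603, -0.0919, 0.1311]
tool_rot: [-1.385, -2.819, 0.0]
ft_force: [-0.4, 0.1, 0.1]
width: 0.0168
finger_force: 0.0
```

```bash
python3 - <<'E'
from h import *
look("w12")
E
```

```text
t 15.0 yaw 127.6637549416234 z [ 0.4603 -0.0919  0.1311] F [-0.4439  0.1051  0.0658] M [-0.0467 -0.1208  0.0869] w 0.016808509303816194 ff 0.0
226 L [217 217 218 218 218 207 179 165 165 156 134 127 130 131 131 131 131 132
 131 131 131 130] R [122 123 125 122 113  99 107 133 156 161 171 203 218 219 218 218 218 218
 218 218]
230 L [216 215 216 215 217 217 205 176 165 158 138 125 128 132 133 131 131 131
 130 131 131 131] R [124 123 122 121 126 152 161 161 162 173 203 218 219 218 217 217 218 218
 219 218]
234 L [217 217 217 217 217 217 217 209 182 164 160 146 127 130 133 132 131 132
 131 131 131 131] R [124 123 122 129 153 161 160 160 167 189 213 218 218 218 217 217 218 218
 218 218]
lines [(243, 207, 243, 229, 180.0), (244, 252, 244, 225, 0.0), (275, 233, 279, 255, 169.7), (234, 162, 258, 158, 80.5)]
```

The wrist view shows the flange edge suddenly smaller (right edge from 316 to 310.5, rim now visible beside it), so the cap has fallen into the start at bar yaw 128°. I'll lower the fingers around the bar and run it in clockwise.

Call:
jog_arm([
  {"tx": 0,"ty": 0,"tz": 0.08,"rx": 0,"ry": 0,"rz": 0},
  {"tx": 0,"ty": 0,"tz": 0.08,"rx": 0,"ry": 0,"rz": 0},
  {"tx": 0,"ty": 0,"tz": 0.06,"rx": 0,"ry": 0,"rz": 0},
  {"tx": 0,"ty": 0,"tz": 0,"rx": 0,"ry": 0,"rz": 0},
])

```text
time_s: 15.45
position: [0.46, -0.0917, 0.1196]
tool_rot: [-1.385, -2.819, 0.0]
ft_force: [-0.6, 0.8, -0.3]
width: 0.0168
finger_force: 0.0
```

Call:
jog_arm([
  {"tx": 0,"ty": 0,"tz": 0,"rx": 0,"ry": 0,"rz": 0.5},
  {"tx": 0,"ty": 0,"tz": 0,"rx": 0,"ry": 0,"rz": 0.5},
  {"tx": 0,"ty": 0,"tz": 0,"rx": 0,"ry": 0,"rz": 0.5},
  {"tx": 0,"ty": 0,"tz": 0,"rx": 0,"ry": 0,"rz": 0.5},
  {"tx": 0,"ty": 0,"tz": 0.004,"rx": 0,"ry": 0,"rz": 0.5},
  {"tx": 0,"ty": 0,"tz": 0.004,"rx": 0,"ry": 0,"rz": 0.5},
  {"tx": 0,"ty": 0,"tz": 0.004,"rx": 0,"ry": 0,"rz": 0.5},
  {"tx": 0,"ty": 0,"tz": 0.004,"rx": 0,"ry": 0,"rz": 0.5},
])

```text
time_s: 16.25
position: [0.4601, -0.0925, 0.1198]
tool_rot: [1.855, 2.535, -0.003]
ft_force: [-1.6, -1.1, 4.0]
width: 0.017
finger_force: 5.4
```

```bash
python3 - <<'E'
from h import *
look("w13")
E
```

```text
t 16.25 yaw 107.62327253712789 z [ 0.4601 -0.0925  0.1198] F [-1.5523 -1.1479  4.0051] M [-0.2143  0.295   0.1418] w 0.01704039903902376 ff 5.381218688562512
226 L [222 223 209 175 170 172 165 145 122 125 134 134 135 134 134 135 135 135
 134 134 135 135] R [130 130 130 130 130 129 130 130 125 129 160 172 170 169 170 189 217 223
 223 222]
230 L [222 222 214 187 169 170 172 161 130 127 135 136 136 136 135 136 135 134
 135 135 135 136] R [131 130 130 131 132 130 130 130 123 119 135 156 168 169 181 212 223 223
 223 223]
234 L [221 222 223 215 188 171 172 172 157 131 130 135 135 135 136 137 137 136
 135 135 135 135] R [130 130 131 131 130 129 130 129 138 158 168 171 170 174 197 219 224 222
 223 222]
lines [(259, 188, 269, 235, 168.0), (258, 197, 271, 254, 167.2), (273, 223, 279, 255, 169.4), (236, 197, 242, 223, 167.0), (235, 204, 242, 235, 167.3), (249, 168, 289, 178, 104.0)]
```

Call:
jog_arm([
  {"tx": 0,"ty": 0,"tz": 0,"rx": 0,"ry": 0,"rz": 0.5},
  {"tx": 0,"ty": 0,"tz": 0,"rx": 0,"ry": 0,"rz": 0.5},
  {"tx": 0,"ty": 0,"tz": 0.003,"rx": 0,"ry": 0,"rz": 0.5},
  {"tx": 0,"ty": 0,"tz": 0.003,"rx": 0,"ry": 0,"rz": 0.5},
  {"tx": 0,"ty": 0,"tz": 0.003,"rx": 0,"ry": 0,"rz": 0.5},
  {"tx": 0,"ty": 0,"tz": 0.003,"rx": 0,"ry": 0,"rz": 0.5},
])

```text
time_s: 16.9
position: [0.4601, -0.0924, 0.1188]
tool_rot: [2.17, 2.272, -0.002]
ft_force: [-1.2, -1.4, 1.0]
width: 0.017
finger_force: 2.9
```

```bash
python3 - <<'E'
from h import *
look("w14")
E
```

```text
t 16.9 yaw 92.63587680770063 z [ 0.4601 -0.0924  0.1188] F [-1.1912 -1.426   1.0008] M [-0.2754  0.1472  0.114 ] w 0.017043367970771495 ff 2.852667469996959
226 L [221 210 176 160 161 163 156 135 117 122 130 131 130 131 131 131 131 131
 131 131 131 132] R [132 131 132 131 130 131 132 132 128 133 163 170 169 170 169 179 212 223
 222 221]
230 L [222 220 200 168 162 164 163 152 126 122 129 131 130 129 131 131 131 131
 132 132 132 132] R [131 131 130 131 131 131 131 131 125 120 139 165 171 168 173 196 218 222
 222 222]
234 L [220 220 211 180 162 164 167 164 151 125 125 130 131 132 132 132 133 133
 131 131 133 132] R [130 130 130 131 132 132 131 130 131 149 168 172 172 177 199 218 222 222
 222 222]
lines [(271, 255, 271, 225, 0.0), (275, 228, 278, 252, 172.9), (236, 255, 240, 226, 7.9)]
```

Forces are low and the cap is turning in. Continuing.

Call:
jog_arm([
  {"tx": 0,"ty": 0,"tz": 0.003,"rx": 0,"ry": 0,"rz": 0.5},
  {"tx": 0,"ty": 0,"tz": 0.003,"rx": 0,"ry": 0,"rz": 0.5},
  {"tx": 0,"ty": 0,"tz": 0.003,"rx": 0,"ry": 0,"rz": 0.5},
  {"tx": 0,"ty": 0,"tz": 0.003,"rx": 0,"ry": 0,"rz": 0.5},
  {"tx": 0,"ty": 0,"tz": 0.003,"rx": 0,"ry": 0,"rz": 0.5},
  {"tx": 0,"ty": 0,"tz": 0.003,"rx": 0,"ry": 0,"rz": 0.5},
  {"tx": 0,"ty": 0,"tz": 0.003,"rx": 0,"ry": 0,"rz": 0.5},
  {"tx": 0,"ty": 0,"tz": 0.003,"rx": 0,"ry": 0,"rz": 0.5},
])

```text
time_s: 17.75
position: [0.4599, -0.0923, 0.1174]
tool_rot: [-2.531, -1.861, 0.002]
ft_force: [-1.6, -2.5, 0.0]
width: 0.017
finger_force: 2.4
```

```bash
python3 - <<'E'
from h import *
look("w15")
E
```

```text
t 17.75 yaw 72.6702711803582 z [ 0.4599 -0.0923  0.1174] F [-1.6175 -2.4806  0.0298] M [-0.2936  0.2393  0.0622] w 0.01696612684461948 ff 2.3923945077694952
226 L [216 207 179 159 157 156 148 129 111 119 124 126 125 125 126 126 126 125
 125 126 126 125] R [130 129 129 130 130 130 130 128 126 138 162 168 166 166 167 170 186 210
 217 216]
230 L [216 215 198 160 153 158 159 143 111 117 124 125 124 124 124 126 126 126
 126 125 126 126] R [129 129 128 129 129 129 129 128 121 121 146 168 173 171 167 173 201 215
 218 217]
234 L [216 216 207 175 154 153 153 147 127 119 123 124 123 124 126 126 125 125
 126 125 125 127] R [131 130 131 131 131 131 130 128 136 159 169 171 172 171 175 197 214 218
 217 217]
lines [(236, 255, 240, 224, 7.4), (259, 196, 269, 242, 167.7), (261, 193, 266, 217, 168.2), (259, 167, 289, 177, 108.4), (273, 223, 279, 255, 169.4), (252, 168, 277, 170, 94.6)]
```

Call:
jog_arm([
  {"tx": 0,"ty": 0,"tz": 0.003,"rx": 0,"ry": 0,"rz": 0.5},
  {"tx": 0,"ty": 0,"tz": 0.003,"rx": 0,"ry": 0,"rz": 0.5},
  {"tx": 0,"ty": 0,"tz": 0.003,"rx": 0,"ry": 0,"rz": 0.5},
  {"tx": 0,"ty": 0,"tz": 0.003,"rx": 0,"ry": 0,"rz": 0.5},
  {"tx": 0,"ty": 0,"tz": 0.003,"rx": 0,"ry": 0,"rz": 0.5},
  {"tx": 0,"ty": 0,"tz": 0.003,"rx": 0,"ry": 0,"rz": 0.5},
  {"tx": 0,"ty": 0,"tz": 0.003,"rx": 0,"ry": 0,"rz": 0.5},
  {"tx": 0,"ty": 0,"tz": 0.003,"rx": 0,"ry": 0,"rz": 0.5},
])

```text
time_s: 18.6
position: [0.4596, -0.0921, 0.1161]
tool_rot: [-2.815, -1.394, 0.003]
ft_force: [-2.2, -1.1, 0.1]
width: 0.017
finger_force: 2.7
```

```bash
python3 - <<'E'
from h import *
look("w16")
E
```

```text
t 18.6 yaw 52.699708903159255 z [ 0.4596 -0.0921  0.1161] F [-2.2158 -1.0697  0.1365] M [-0.313   0.3541  0.0124] w 0.017043367664801374 ff 2.672342659207061
226 L [214 201 163 147 149 150 143 122  97 111 123 124 122 121 121 122 120 108
  88  79  77  78] R [129 131 131 130 130 130 130 128 126 139 165 172 170 169 168 169 166 177
 206 215]
230 L [215 215 200 160 154 145 116  98  97 113 122 122 122 122 121 121 123 123
 123 124 122 107] R [130 131 131 131 130 130 129 128 119 116 146 166 170 171 173 172 173 190
 211 215]
234 L [215 215 206 176 156 155 152 133 105 111 121 122 122 123 123 122 122 121
 122 122 123 124] R [129 129 129 128 130 132 131 130 138 157 166 169 171 171 170 161 130  96
  75  66]
lines [(259, 188, 268, 231, 168.2), (259, 196, 267, 238, 169.2), (236, 255, 240, 228, 8.4), (274, 223, 279, 253, 170.5), (260, 171, 286, 176, 100.9), (257, 165, 279, 168, 97.8)]
```

Call:
jog_arm([
  {"tx": 0,"ty": 0,"tz": 0.003,"rx": 0,"ry": 0,"rz": 0.5},
  {"tx": 0,"ty": 0,"tz": 0.003,"rx": 0,"ry": 0,"rz": 0.5},
  {"tx": 0,"ty": 0,"tz": 0,"rx": 0,"ry": 0,"rz": 0.4},
  {"tx": 0,"ty": 0,"tz": 0,"rx": 0,"ry": 0,"rz": 0.4},
  {"tx": 0,"ty": 0,"tz": 0,"rx": 0,"ry": 0,"rz": 0.4},
])

```text
time_s: 19.15
position: [0.4591, -0.092, 0.1156]
tool_rot: [-2.935, -1.119, 0.004]
ft_force: [-3.1, -2.2, -1.2]
width: 0.017
finger_force: 3.4
```

```bash
python3 - <<'E'
from h import *
look("w17")
E
```

```text
t 19.15 yaw 41.746666015408934 z [ 0.4591 -0.092   0.1156] F [-3.0638 -2.2497 -1.1861] M [-0.3423  0.4541  0.0647] w 0.01701952993604243 ff 3.3677765959873796
226 L [210 210 191 145 144 141 115 101  96 109 118 117 106  87  76  74  75  75
  76  75  75  75] R [ 77  76  75  76  75  76  76  76  73  78  94  98 103 123 156 166 166 155
 140 145]
230 L [210 210 198 167 148 143 129 103  90 107 118 119 117 118 119 118 115 103
  84  76  75  75] R [ 76  75  76  75  75  74  74  74  72  72  97 149 167 166 165 165 162 161
 165 166]
234 L [209 209 209 191 146 140 134 109  98  99 111 118 118 117 117 118 117 116
 117 117 118 116] R [126 126 124 110  87  76  74  75  90 125 155 168 170 171 173 174 166 149
 145 149]
lines [(260, 190, 269, 235, 168.7), (258, 196, 266, 230, 166.8), (242, 221, 243, 255, 178.3), (274, 221, 279, 255, 171.6), (236, 255, 241, 217, 7.5), (246, 163, 253, 186, 163.1)]
```

Call:
jog_arm([
  {"tx": 0,"ty": 0,"tz": 0,"rx": 0,"ry": 0,"rz": 0.4},
  {"tx": 0,"ty": 0,"tz": 0,"rx": 0,"ry": 0,"rz": 0.4},
  {"tx": 0,"ty": 0,"tz": 0,"rx": 0,"ry": 0,"rz": 0.4},
])

```text
time_s: 19.5
position: [0.4591, -0.0919, 0.1156]
tool_rot: [-2.989, -0.964, 0.004]
ft_force: [-3.4, -1.2, -1.8]
width: 0.0171
finger_force: 3.9
```

```bash
python3 - <<'E'
from h import *
look("w18"); s=bot.state(); M=R.from_rotvec(s["tool_rot"]).as_matrix(); c=bot.get_calibration("wrist")
for h in (0,.001,.002,.004): print(h,[proj(c,np.array([.4602,-.0918,.107+h])+.038*k*M[:,1]).round(1) for k in (-1,1)])
E
```

```text
t 19.5 yaw 35.75646285127841 z [ 0.4591 -0.0919  0.1156] F [-3.4151 -1.2088 -1.7719] M [-0.3551  0.5644  0.0801] w 0.017127801754024875 ff 3.947849969845265
226 L [209 208 193 153 144 132 101  80  67  70  74  74  75  74  75  75  75  75
  76  75  75  74] R [ 75  76  76  75  74  74  74  74  74  91 139 167 170 169 170 170 169 159
 143 147]
230 L [208 208 198 166 148 146 131 101  82  73  73  75  75  74  75  76  75  74
  74  75  74  74] R [ 77  75  75  75  75  74  74  74  71  72  94 131 158 165 165 164 166 161
 142 128]
234 L [208 209 208 189 146 144 146 130  97  74  72  73  73  74  74  74  74  74
  74  73  73  74] R [ 74  75  75  76  75  75  75  75  89 125 152 162 164 164 163 164 169 188
 205 209]
lines [(236, 253, 240, 225, 8.1), (262, 215, 268, 241, 167.0), (259, 189, 272, 243, 166.5), (274, 224, 279, 255, 170.8), (235, 200, 239, 223, 170.1), (265, 161, 287, 167, 105.3)]
0 [array([199.2, 230.8]), array([317.5, 230.9])]
0.001 [array([198.9, 231.3]), array([317.8, 231.5])]
0.002 [array([198.7, 231.9]), array([318.1, 232. ])]
0.004 [array([198.1, 233. ]), array([318.7, 233.2])]
```

Call:
jog_arm([
  {"tx": 0,"ty": 0,"tz": 0,"rx": 0,"ry": 0,"rz": 0.4},
  {"tx": 0,"ty": 0,"tz": 0,"rx": 0,"ry": 0,"rz": 0.4},
  {"tx": 0,"ty": 0,"tz": 0,"rx": 0,"ry": 0,"rz": 0.4},
])

```text
time_s: 19.85
position: [0.4592, -0.0919, 0.1157]
tool_rot: [-3.036, -0.807, 0.004]
ft_force: [-3.1, -1.8, 0.1]
width: 0.0181
finger_force: 5.9
```

```bash
python3 - <<'E'
from h import *
look("w19")
E
```

```text
t 19.85 yaw 29.77146855146153 z [ 0.4592 -0.0919  0.1157] F [-3.1451 -1.7653  0.0629] M [-0.3852  0.5453  0.1596] w 0.018073984462983726 ff 5.919217220507562
226 L [206 208 184 116  93  94  93  82  69  70  73  74  76  76  75  74  74  73
  73  74  73  73] R [ 75  75  74  74  76  75  75  75  72  81 115 151 160 159 160 160 159 159
 173 201]
230 L [207 208 194 146 103  95  97  96  89  74  73  74  74  74  74  75  74  74
  75  76  74  73] R [ 74  73  74  73  72  73  73  74  82 103 123 143 157 160 161 161 163 177
 201 207]
234 L [208 208 206 177 114  93  94  94  89  80  74  74  75  74  73  72  75  75
  74  74  74  73] R [ 74  72  72  73  73  74  73  72  80 110 150 162 162 162 162 161 165 183
 201 207]
lines [(251, 166, 269, 235, 165.4), (233, 204, 243, 241, 164.9), (255, 196, 267, 236, 163.3), (272, 255, 272, 223, 0.0), (275, 224, 280, 255, 170.8), (235, 255, 239, 230, 9.1)]
```

The moment has doubled, the fingers are being spread, and the bar has turned about 82° from the start, so this is the firm stop. I'll centre the fingers, open and lift clear.

Call:
jog_arm([
  {"tx": 0,"ty": 0,"tz": 0,"rx": 0,"ry": 0,"rz": -0.6},
  {"tx": 0,"ty": 0,"tz": 0,"rx": 0,"ry": 0,"rz": -0.6},
  {"tx": 0,"ty": 0,"tz": 0,"rx": 0,"ry": 0,"rz": -0.6},
  {"tx": 0,"ty": 0,"tz": 0,"rx": 0,"ry": 0,"rz": -0.6},
  {"tx": 0,"ty": 0,"tz": 0,"rx": 0,"ry": 0,"rz": -0.6},
])

```text
time_s: 20.4
position: [0.4617, -0.0916, 0.1164]
tool_rot: [2.903, 1.2, 0.004]
ft_force: [0.2, 0.4, -0.2]
width: 0.0169
finger_force: 0.0
```

Call:
jog_arm([
  {"tx": 0,"ty": 0,"tz": 0,"rx": 0,"ry": 0,"rz": 0},
  {"tx": 0,"ty": 0,"tz": 0,"rx": 0,"ry": 0,"rz": 0},
  {"tx": 0,"ty": 0,"tz": 0,"rx": 0,"ry": 0,"rz": 0},
  {"tx": 0,"ty": 0,"tz": -0.4,"rx": 0,"ry": 0,"rz": 0},
  {"tx": 0,"ty": 0,"tz": -0.8,"rx": 0,"ry": 0,"rz": 0},
  {"tx": 0,"ty": 0,"tz": -0.8,"rx": 0,"ry": 0,"rz": 0},
  {"tx": 0,"ty": 0,"tz": 0,"rx": 0,"ry": 0,"rz": 0},
  {"tx": 0,"ty": 0,"tz": 0,"rx": 0,"ry": 0,"rz": 0},
], hand=0.2)

```text
time_s: 21.2
position: [0.4609, -0.092, 0.2167]
tool_rot: [2.905, 1.193, 0.003]
ft_force: [0.0, 0.7, -0.6]
width: 0.0376
finger_force: 0.0
```

```bash
python3 - <<'E'
from h import *
s,M=st(); c=bot.get_calibration("wrist"); w=bot.camera("wrist")[:,:,::-1]; cv2.imwrite("pics/w20.png",w)
S=bot.camera("side")[:,:,::-1]; sc=bot.get_calibration("side"); cv2.imwrite("pics/s20.png",S)
u,v=proj(sc,(.4602,-.0918,.1)).astype(int); k=cv2.resize(S[v-25:v+25,u-25:u+25],(400,400),interpolation=cv2.INTER_CUBIC)
a,b=proj(c,(.4602,-.0918,.107)).astype(int); r=cv2.resize(w[b-65:b+65,a-65:a+65],(400,400),interpolation=cv2.INTER_CUBIC)
cv2.imwrite("pics/end.png",np.hstack([r,k])); print(a,b,u,v)
for h in (0,.0025,.005): print(h,[proj(c,np.array([.4602,-.0918,.107+h])+.038*q).round(1) for q in (-M[:,1],M[:,1],M[:,0])],[proj(sc,(.4602,-.0918,.1+d+h)).round(1) for d in (0,.034)])
E
```

```text
t 21.2 p [ 0.4609 -0.092   0.2167] x [0.7113 0.7029 0.001 ] z [ 0.0021 -0.0006 -1.    ] F [ 0.0039  0.7209 -0.5577] M [ 0.0028 -0.0608 -0.0307] w 0.03757408923641615 q [-0.3453  0.1083  1.6949  0.0001  1.3362  0.4459]
256 195 274 172
0 [array([217.1, 195.9]), array([296.1, 196. ]), array([256.6, 156.4])] [array([274.3, 172. ]), array([274.5, 162.8])]
0.0025 [array([216.8, 196.6]), array([296.4, 196.7]), array([256.6, 156.7])] [array([274.3, 171.3]), array([274.6, 162.2])]
0.005 [array([216.4, 197.2]), array([296.8, 197.3]), array([256.6, 157. ])] [array([274.3, 170.7]), array([274.6, 161.5])]
```

View pics/end.png

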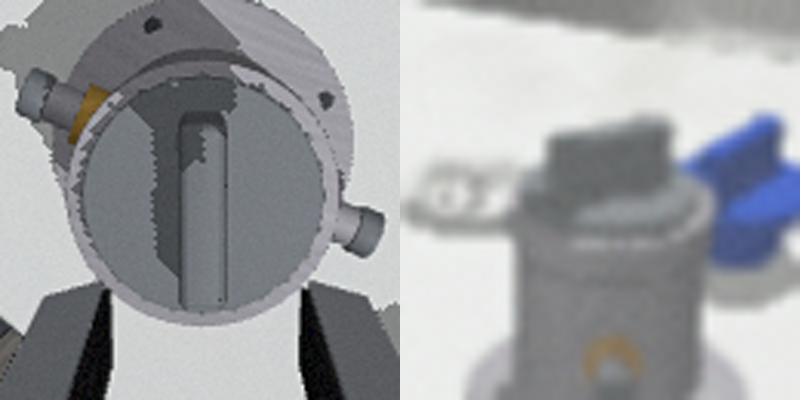

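The final pair shows the cap flat and centred on the rim, with a light rim ring all round, the bar upright and the fingers clear. I'll check the seat height once more numerically.

```bash
python3 - <<'E'
from h import *
g=cv2.cvtColor(cv2.imread("pics/w20.png"),cv2.COLOR_BGR2GRAY)
for r in (190,193,196,199,202): print(r,g[r,208:224],g[r,288:306])
S=cv2.cvtColor(cv2.imread("pics/s20.png"),cv2.COLOR_BGR2GRAY); 
for u in (272,276,280): print(u,S[155:188,u])
s=bot.state(); c=bot.get_calibration("wrist"); M=R.from_rotvec(s["tool_rot"]).as_matrix()
print([proj(c,np.array([.4602,-.0918,.1])+.044*q).round(1) for q in (-M[:,1],M[:,1])])
E
```

```text
190 [212 209 166 145 143 151 150  95  95  81 108 120 120 123 118 123] [126 124 126 123 122 126 120 116 165 165 167 168 165 100  94 169 217 212]
193 [208 207 209 165 118 145 155 148 119  66 114 118 118 116 116 120] [124 126 125 126 125 124 128 118  91 174 166 166 160 101 168 217 209 208]
196 [209 210 212 211 160 142 145 150 148  90 110 120 120 113 118 116] [123 125 127 125 126 123 122 119 162 166 166 167 162  90 100  97 125 189]
199 [210 209 209 211 208 116 144 147 146  89  90 121 121 119 120 120] [125 123 126 129 124 128 124 126 176 171 170 169 156 150 143 138 137 130]
202 [207 207 209 209 210 163 148 155 156 149  77 110 118 118 119 116] [122 124 127 127 123 126 119 168 169 168 167 170 160 163 164 161 157 156]
272 [235 237 235 232 234 235 232 223 165 124 111 106 105 108 104 104 108 117
 142 140 125 135 157 139 130 131 123 121 127 131 131 130 126]
276 [231 229 229 229 231 230 224 180 141 112 104 104 106 104 104 108 120 143
 149 146 125 126 149 133 124 125 122 116 122 126 125 129 126]
280 [229 228 228 231 229 224 189 150 117 108 103 105 104 105 106 110 127 144
 148 137 120 125 142 131 122 123 123 119 121 125 124 125 121]
[array([213.4, 193.8]), array([303.4, 193.9])]
```

The flange measures 79.0 px across, which matches the prediction for a seated cap (80.4 px if it were still 5 mm high). Handing in.

```bash
python3 -c "
from workcell import bot
print(bot.sign_off())"
```

```text
the job is handed in; nothing more can be done
None
```

The grey cap is screwed home on the filter housing with its flange flat on the rim, it has been released with the gripper clear, and the job was handed in at about 21 s; no verdict came back.

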